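# Brace the seed jar and unscrew its cap

### The job

Pick up the white square seed jar, with its red cap on tight, and set it fully down into the yellow square holder, which keeps it from turning. Then unscrew the cap about a quarter turn anticlockwise (seen from above), stop turning once the threads have let go, and lift the cap straight off, leaving the jar in the holder. Finish while still holding the cap, level and still, just above the middle of the jar's mouth (clear of it, two or three centimetres), and do not disturb the pot, the fork or the scoop.

Things in the scene. Friction and masses are not known exactly. Their poses are not given: they have to be found in the camera images.
- jar: White plastic jar, 0.3 to 0.5 kg, loose. Square body 60 x 60 mm, 80 mm high, then a round neck 45 mm across up to 99 mm. Origin: centre of the underside; z up, x and y square to its sides; a black mark on the shoulder lies on +x. On the bare counter the jar would spin along with the tight cap; it must be braced. It can be carried by its cap or its body.
- jar_mouth (a point): Centre of the jar's mouth, 101 mm above its underside: the top of a sprung black rubber seal ring, which rises 3 mm once the cap is off. The cap's lower edge clears the mouth when the cap is lifted 20 mm.
- cap: Red round cap, 62 mm across, 21 mm high, 35 g, screwed tight on the jar. Origin: centre of its lower edge, 84 mm above the jar's underside (4 mm above the shoulder); its top is at 105 mm. A black pointer on the top runs along the cap's +x; when tight it points to the jar's +x mark (0 to 0.1 rad past it anticlockwise).
- cap_grip (a point): Point on the cap's axis at half its height. Two short threads: turning anticlockwise from above takes about 0.3 to 0.6 N m and raises the cap 1.5 mm; they let go about 60 degrees from tight, the seal pushes the cap up another 1.5 mm and it lifts off freely. A quarter turn is right; beyond 145 degrees they catch again.
- holder: Yellow square cup fixed to the counter, 96 x 96 mm, 55 mm high, with a square well 64.5 mm wide (2.25 mm clearance per side, 5 mm chamfer), its floor 12 mm above the counter. Low dark ears stick out 20 mm on its +x and -x sides. Origin: centre of the underside; x, y square to its sides. The jar fits in any of four quarter-turn positions.
- pot: White ceramic pot with a black spring clip on its rim, 124 mm across, 110 mm high (clip to 150 mm), bystander. Origin: centre of the underside.
- fork: Steel hand fork with wooden handle, 280 mm long, lying flat, bystander. Origin on its underside near the middle; x along it towards the tines.
- scoop: Aluminium scoop, 205 mm long, 44 mm high, lying flat, bystander. Origin on its underside near the middle; x along it away from the handle.
Things that resemble listed ones, but are neither listed nor needed, are in the scene too. What is meant by the jar is not pink, and is the larger of those in its own colour. There is more than one size of the cap; the job needs the smaller.

How it is judged:
On the way, in this order (a step that is already met when the one before it is completed fails the run):
1. the jar stands fully down in the holder with its cap still screwed on (horizontal distance between jar and holder below 0.006 m and z of jar in the frame of holder below 0.016 m and angle between jar's own z axis and vertical below 0.1 rad and z of cap in the frame of jar below 0.088 m and angle between the x axis of cap and the x axis of jar, either way round below 0.4 rad), for 0.2 s.
2. the cap is turned well round on the braced jar before it is lifted (horizontal distance between jar and holder below 0.006 m and z of jar in the frame of holder below 0.016 m and angle between jar's own z axis and vertical below 0.1 rad and z of cap in the frame of jar below 0.093 m and angle between the x axis of cap and the x axis of jar, either way round above 0.75 rad), for 0.05 s.
At the end, for the whole second after the job is handed in: Jar upright, fully down in the holder (centred to 6 mm, underside below 16 mm); fingers hold the cap still, level (0.2 rad), clear of the jar, within 12 mm of its axis, lower edge 103 to 145 mm above the jar's underside, turned 50 to 130 degrees; pot, fork and scoop moved under 30 mm (horizontal distance between jar and holder below 0.006 m and z of jar in the frame of holder below 0.016 m and angle between jar's own z axis and vertical below 0.1 rad and z of cap in the frame of jar between 0.103 and 0.145 m and horizontal distance between cap and jar below 0.012 m and angle between cap's own z axis and vertical below 0.2 rad and angle between the x axis of cap and the x axis of jar, either way round above 0.87 rad and linear speed of each of cap, jar below 0.02 m/s and contact force between cap and the fingers above 1 N and contact force between cap and jar below 0.1 N and distance of each of pot, fork, scoop from where it was at the start of the episode below 0.03 m); the arm keeps its last pose, push and grip.
It fails at once if the jar is tipped over (angle between jar's own z axis and vertical above 0.5 rad).
It fails at once if the pot, fork or scoop is knocked away (distance of any of pot, fork, scoop from where it was at the start of the episode above 0.03 m).
It also fails if it takes over 48 s, if anything falls off the work surface, if the arm or the gripper's body presses on something with over 40 N, if the wrist force passes 120 N, or if a joint passes its speed limit or range.

### The arm

A 6-joint arm with a two-finger parallel gripper is mounted at the origin on the work surface. World frame = base frame: x ahead of the robot, y to its left, z up, the work surface at z = 0. Lengths are in m, angles in rad, forces in N, time in s.
With the tool pointing down it reaches from about 0.3 to 0.775 m from the base axis. Payload 14.6 kg.
Tool frame: the origin (TCP) lies on the front face of the gripper's body, between the roots of the fingers; the fingertips stand 97 mm ahead of it and the grasp point (between the pads) lies 78 mm ahead of it; z points along the fingers, y is the line along which they close (so a half turn about z gives the same grasp; the last joint's range is limited). The gripper opens to 94 mm and grips with 3 to 60 N. Pads are 16 mm wide; open, the fingers measure 119 mm over their backs; the gripper's body (75 mm by 177 mm) begins 78 mm behind the grasp point.
Start: joints at [1.185, 0.3, 1.521, -0, 1.321, -0.067], TCP at [0.172, 0.522, 0.303] pointing down, gripper open.
Joint ranges: [-3.03, 3.03], [-0.79, 2.21], [0.23, 2.52], [-1.04, 4.18], [0, 3.07], [-2.55, 2.55]. Speed limits (rad/s): [2.22, 2.22, 2.57, 3.14, 3.14, 3.14].

### API

Orientations are given as a rotation vector (axis times angle).
In Python, from workcell import r gives the robot as it stands. The module is installed in compiled form; this text tells all that it offers.
- The arm moves only by the tool step_arm, never from a script. Its argument "moves" is a list of rows, each an object of numbers: "dx", "dy", "dz": the shift along the tool's x, y, z in units of 50 cm (1.0 is 50 cm); "yaw": the turn about the tool's z in units of 120 degrees (1.0 is 120 degrees). In form: [{"dx": .., "dy": .., "dz": .., "yaw": ..}, ...]. A call has 1 to 10 rows; each row is the pose to reach, as a shift and turn from the pose commanded when the call began, along the tool's axes at that moment; what a row does not reach only later rows make up. A row lasts 1/8 s, in which the tool goes at most 62.5 mm and 10.7 degrees, less where a joint would pass 70% of its speed; a pose out of reach is approached as far as the arm can. A call with a number of a shift or a turn outside -1 to 1 is refused whole. A call with a gripper value outside its range is refused whole. "fingers" is the opening, from 0 (shut) to 1 (fully open), set as the call begins (left out, the last holds). The fingers move at their own pace and stop on an object; "newtons" is the grip in N (left out, the last holds). Time passes only in rows, so rows that repeat a pose let the fingers close. It gives the time, the measured TCP pose, the force, the opening and the grip force at its end, in the units of the state.
- r.observe(): the state, without advancing time (a new reading comes with each control period).
- r.capture(name): name is "scene" or "top" or "wrist"; returns a dict with "img" (400x640x3 uint8, red, green, blue), "intrinsics" (3x3 intrinsics, pixels), "position" and "orientation" of the camera in the world; the wrist camera has in their place "hand_eye" (4x4, takes a point from camera to tool coordinates, whose origin is the TCP and whose axes are the flange's). Camera axes: x right, y up, looking along -z (the intrinsics and any distortion apply to the point x, -y, -z); pixel columns grow to the right and rows downward; lengths in m; the calibration is good to about 2 mm. A picture is of the moment at which its call begins: read the wrist's pose just before it. There is no depth.
- r.finish_job(): hands the job in; it is judged then, once.
The state is a dict: "time": time; "qpos": joint angles; "dq": joint speeds; "tau": joint torques, N m; "eef_pos": TCP position; "tool_rot": TCP orientation; "contact_force": force on the tool from outside, world axes, zero at the start; "moment": the same for the moment, N m; "opening": finger opening in m; "finger_force": force on a finger pad.
Only numpy, scipy, OpenCV 4.12 (cv2) and the standard library are available. Lean on these libraries where they do the work, as an engineer would, in place of code of your own. Each camera call takes 0.05 s, during which the arm holds its last target. There are 200 camera calls.

## Working session

There is one attempt and no reset: what is moved stays moved. The work goes in short steps, Python scripts to look and compute and a tool call to move; the robot and the scene stay as the last step left them, time stands still between calls to the robot, and variables do not carry over. Pictures are saved under pics/ and viewed, at most 10 in all, crops included, and the job is handed in when it is done.

Besides the shell and the picture viewer there is one more tool, called after "Emit:" as a command line: name --argument value ..., lists and objects as JSON in quotes. step_arm: Moves the arm, as the interface text tells. Its arguments: {"type":"object","properties":{"moves":{"type":"array"},"fingers":{"type":"number"},"newtons":{"type":"number"}},"required":["moves"]}

```bash
mkdir -p pics; python3 - <<'E'
from workcell import r
import cv2,pickle,numpy as np
s=r.observe();print(s)
for n in("scene","top"):
    c=r.capture(n);pickle.dump(c,open(n+".pkl","wb"));cv2.imwrite(f"pics/{n}.png",c["img"][:,:,::-1])
    print({k:v for k,v in c.items() if k!="img"})
E
```

```text
{'time': 0.0, 'qpos': array([ 1.18541342e+00,  3.00493233e-01,  1.52158648e+00,  3.67787216e-05,
        1.32070704e+00, -6.66137375e-02]), 'dq': array([ 1.45077098e-04,  1.40097875e-03, -1.19379049e-03,  5.62315477e-04,
       -9.10167693e-05,  7.65255688e-04]), 'tau': array([ 1.00079007e-03, -5.31803584e+01, -3.52741349e+01,  7.08603510e-02,
        2.43503298e-02, -1.34575030e-04]), 'eef_pos': array([0.1723159 , 0.52215   , 0.30207184]), 'tool_rot': array([-4.98570217e-01, -3.10147216e+00,  1.81527483e-03]), 'contact_force': array([0.08464839, 0.16426267, 0.85535425]), 'moment': array([ 0.00375251, -0.02264829, -0.0463027 ]), 'finger_force': 0.0, 'opening': 0.09416563456941474}
{'intrinsics': array([[402.06614123,   0.        , 317.73923162],
       [  0.        , 402.06614123, 198.94000192],
       [  0.        ,   0.        ,   1.        ]]), 'position': array([ 1.0391587 , -0.26012403,  1.01825108]), 'orientation': array([0.46423688, 0.3449589 , 1.29680855])}
{'intrinsics': array([[489.86719414,   0.        , 322.18260521],
       [  0.        , 489.86719414, 196.98217952],
       [  0.        ,   0.        ,   1.        ]]), 'position': array([ 0.33843296, -0.1315154 ,  1.63760324]), 'orientation': array([ 0.08736431, -0.08248426, -1.59877125])}
```

View pics/top.png

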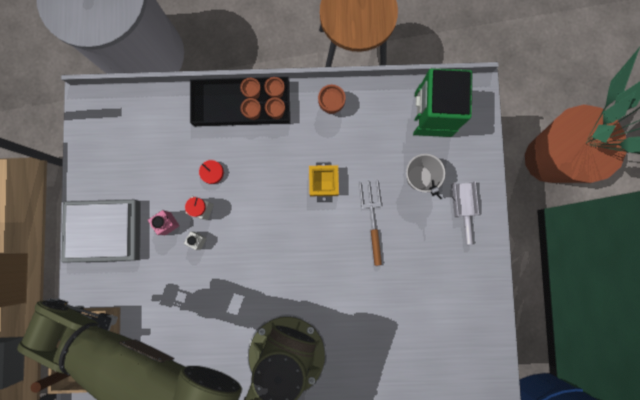

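View pics/scene.png

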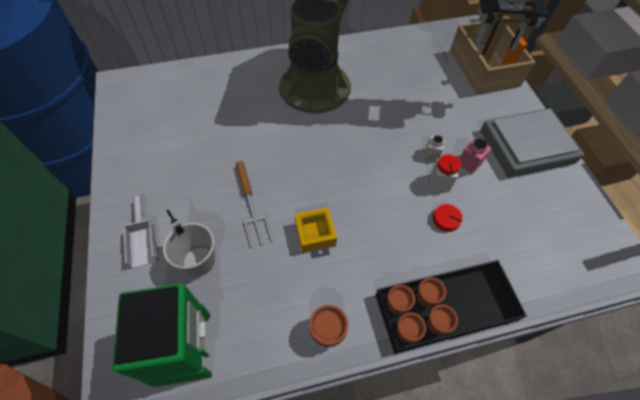

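Top view: the candidates are a white jar with a red cap (196,207), a small white jar without a cap (194,240), a pink jar (162,223) and a loose large red cap (211,172). The holder is at (324,181). The capped white jar fits the description: it is not pink, it is the larger of the two white ones, and its cap is smaller than the loose one. I'll confirm this in an enlarged crop.

```bash
cat > h.py <<'E'
import numpy as np,cv2,pickle
from scipy.spatial.transform import Rotation as R
def load(n): return pickle.load(open(n+".pkl","rb"))
def cam(c):
    if "hand_eye" in c:
        T=np.eye(4);T[:3,:3]=R.from_rotvec(c["tool_rot"]).as_matrix();T[:3,3]=c["eef_pos"]
        T=T@c["hand_eye"];return T[:3,:3],T[:3,3]
    return R.from_rotvec(c["orientation"]).as_matrix(),np.array(c["position"])
def ray(c,u,v):
    M,p=cam(c);d=np.linalg.inv(c["intrinsics"])@[u,v,1];return p,M@(d*[1,-1,-1])
def pt(c,u,v,z):
    p,d=ray(c,u,v);return p+d*(z-p[2])/d[2]
def proj(c,X):
    M,p=cam(c);q=(M.T@(np.array(X)-p))*[1,-1,-1];q=c["intrinsics"]@q;return q[:2]/q[2]
def wrist(name):
    from workcell import r
    s=r.observe();c=dict(r.capture("wrist"));c["tool_rot"]=s["tool_rot"];c["eef_pos"]=s["eef_pos"]
    pickle.dump(c,open(name+".pkl","wb"));cv2.imwrite(f"pics/{name}.png",c["img"][:,:,::-1]);return c
E
python3 - <<'E'
from h import *
t=load("top");s=load("scene")
def cr(c,u,v,w=50,h=37): return cv2.resize(c["img"][v-h:v+h,u-w:u+w,::-1],(400,296),interpolation=cv2.INTER_CUBIC)
cv2.imwrite("pics/c1.png",np.vstack([np.hstack([cr(t,196,207),cr(t,324,181)]),np.hstack([cr(s,450,165),cr(s,316,230)])]))
print("capT",pt(t,196,207,.105),"capS",pt(s,450,163,.105),"hT",pt(t,324,181,.055),"hS",pt(s,316,225,.055), "big", pt(t,211,172,.02),"small",pt(t,192,240,.06),"pink",pt(t,158,222,.1))
print(proj(t,[.1723,.522,.0]))
E
```

```text
capT [0.48438875 0.26822868 0.105     ] capS [0.48673274 0.27262626 0.105     ] hT [ 0.56181167 -0.13660362  0.055     ] hS [ 0.56329177 -0.13326242  0.055     ] big [0.60847257 0.24000747 0.02      ] small [0.38261202 0.29300981 0.06      ] pink [0.44107332 0.38920691 0.1       ]
[127.39624624 306.57626453]
```

View pics/c1.png

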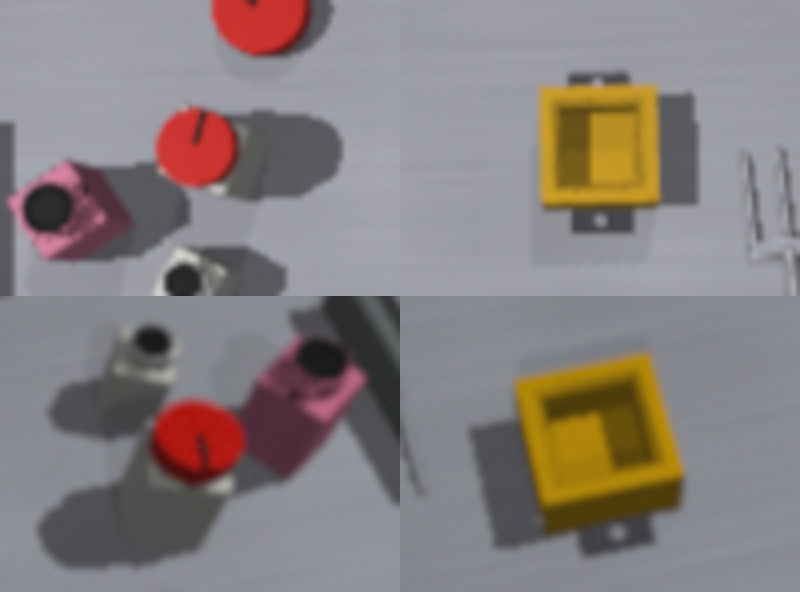

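Confirmed: the upright red-capped white jar (196,207) has a cap about 62 mm across, and the loose cap is bigger. Both cameras put the jar at about (0.485, 0.270) and the holder at about (0.562, -0.135). I'll move above the jar and turn the tool.

Emit:
step_arm --moves '[{"dx":-0.08,"dy":-0.03,"yaw":0.08},{"dx":-0.17,"dy":-0.06,"yaw":0.16},{"dx":-0.26,"dy":-0.1,"yaw":0.24},{"dx":-0.36,"dy":-0.135,"yaw":0.32},{"dx":-0.46,"dy":-0.17,"yaw":0.4},{"dx":-0.56,"dy":-0.21,"yaw":0.48},{"dx":-0.65,"dy":-0.245,"yaw":0.56},{"dx":-0.72,"dy":-0.27,"yaw":0.64},{"dx":-0.753,"dy":-0.282,"yaw":0.7},{"dx":-0.753,"dy":-0.282,"yaw":0.7}]' --fingers 1

```text
$.moves[0]: bad value
```

```bash
python3 - <<'E'
from h import *
c=wrist("w1");print(c["eef_pos"],c["tool_rot"],c["hand_eye"],c["intrinsics"]);M=R.from_rotvec(c["tool_rot"]).as_matrix();print(M)
print(proj(c,[.486,.271,.105]))
cv2.imwrite("pics/w1b.png",cv2.resize(c["img"][:,:,::-1],(800,500)))
E
```

```text
[0.17232142 0.52217589 0.30213174] [-4.98580108e-01 -3.10152352e+00  1.55501294e-03] [[ 3.26988640e-04  9.60824620e-01  2.77156893e-01  8.00275510e-02]
 [ 9.99999807e-01 -4.60683020e-04  4.17261896e-04  1.48383665e-03]
 [ 5.28596977e-04  2.77156703e-01 -9.60824585e-01 -8.18490739e-02]
 [ 0.00000000e+00  0.00000000e+00  0.00000000e+00  1.00000000e+00]] [[286.18510571   0.         322.54194469]
 [  0.         286.18510571 200.33214031]
 [  0.           0.           1.        ]]
[[-9.49618676e-01  3.13407412e-01 -4.04115037e-04]
 [ 3.13407660e-01  9.49618218e-01 -9.37778266e-04]
 [ 8.98483418e-05 -1.01718450e-03 -9.99999479e-01]]
[219.96646485 462.27467871]
```

View pics/w1b.png

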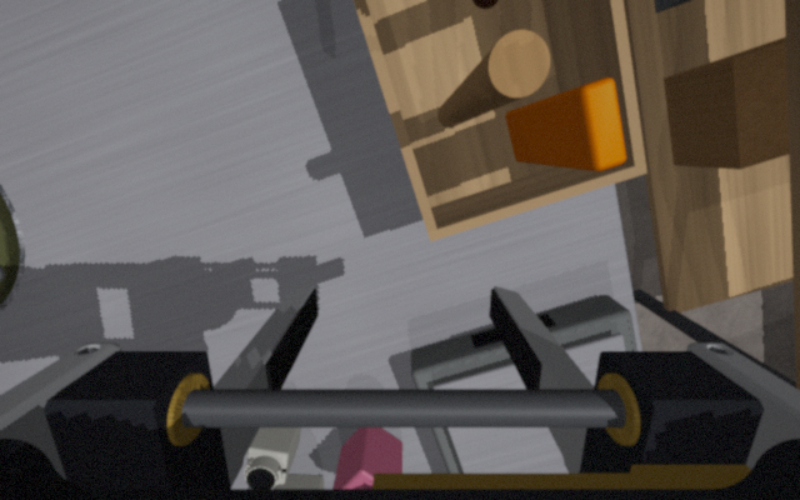

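The move was refused, apparently because every row needs all four numbers (mine left out dz). The picture was taken from the start pose and isn't of use. I'll repeat the move with all the keys.

Emit:
step_arm --moves '[{"dx":-0.08,"dy":-0.03,"dz":0,"yaw":0.08},{"dx":-0.17,"dy":-0.06,"dz":0,"yaw":0.16},{"dx":-0.26,"dy":-0.1,"dz":0,"yaw":0.24},{"dx":-0.36,"dy":-0.135,"dz":0,"yaw":0.32},{"dx":-0.46,"dy":-0.17,"dz":0,"yaw":0.4},{"dx":-0.56,"dy":-0.21,"dz":0,"yaw":0.48},{"dx":-0.65,"dy":-0.245,"dz":0,"yaw":0.56},{"dx":-0.72,"dy":-0.27,"dz":0,"yaw":0.64},{"dx":-0.753,"dy":-0.282,"dz":0,"yaw":0.7},{"dx":-0.753,"dy":-0.282,"dz":0,"yaw":0.7}]' --fingers 1

```text
time: 1.4
eef_pos: [0.4862, 0.2697, 0.3022]
tool_rot: [-2.447, -1.97, 0.001]
contact_force: [-0.1, 0.1, 0.3]
opening: 0.0944
finger_force: 0.0
```

```bash
python3 - <<'E'
from h import *
c=wrist("w2");print(c["eef_pos"],c["tool_rot"]);M=R.from_rotvec(c["tool_rot"]).as_matrix();print(M)
print(proj(c,[.486,.271,.105]))
cv2.imwrite("pics/w2b.png",cv2.resize(c["img"][150:350,170:470,::-1],(780,520),interpolation=cv2.INTER_CUBIC))
E
```

```text
[0.48617017 0.26973818 0.30221693] [-2.44670773e+00 -1.97029376e+00  1.18306861e-03]
[[ 2.13237393e-01  9.77000164e-01 -7.03115844e-04]
 [ 9.77000304e-01 -2.13237659e-01 -3.27777467e-04]
 [-4.70169415e-04 -6.17049980e-04 -9.99999699e-01]]
[321.22338598 200.64655328]
```

View pics/w2b.png

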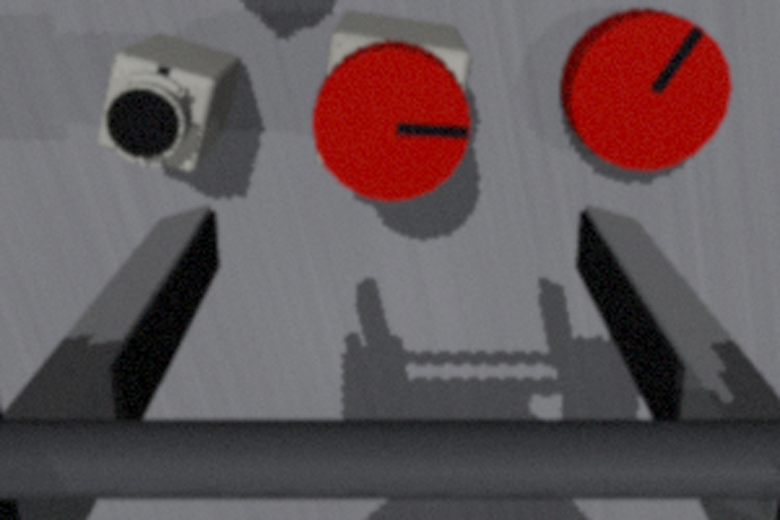

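Wrist view: the cap centre is at crop (391,121), i.e. full-image (320.4,196.5). The pointer runs (398,128)→(466,132) and the shoulder edge (330,32)→(467,52). Turning these into positions now.

```bash
python3 - <<'E'
from h import *
c=load("w2")
f=lambda x,y:(170+x/2.6,150+y/2.6)
a=lambda p,q:np.degrees(np.arctan2(*(q-p)[[1,0]]))
# cap by red mask: largest blob near the centre, centroid
def blob(c,lo,near):
    i=c["img"].astype(int);m=((i[...,0]>110)&(i[...,1]<50 if lo=='r' else i[...,1]>85)&(i[...,2]<50)).astype(np.uint8)
    n,l,s,ce=cv2.connectedComponentsWithStats(m);k=min((k for k in range(1,n) if s[k,4]>50),key=lambda k:np.hypot(*(ce[k]-near)))
    cn=cv2.findContours((l==k).astype(np.uint8),0,2)[0][0];return s[k],cv2.minAreaRect(cn),cv2.minEnclosingCircle(cn),cn
s,r_,e,_=blob(c,'r',(320,196));print(s,e)
print("cap",pt(c,*e[0],.105),pt(c,*f(391,121),.105))
print("pointer",a(pt(c,*f(398,128),.105),pt(c,*f(466,132),.105)))
print("edge",a(pt(c,*f(330,32),.08),pt(c,*f(467,52),.08)),np.linalg.norm(pt(c,*f(330,32),.08)-pt(c,*f(467,52),.08)))
t=load("top")
s,r_,e,cn=blob(t,'y',(324,181));print(s,r_)
P=[pt(t,274+x/4,144+y/4,.055) for x,y in((140,88),(258,87),(260,205),(141,206))]
print("holder",np.mean(P,0),[np.linalg.norm(P[i]-P[i-1]) for i in range(4)],a(P[3],P[0]),a(P[2],P[1]),a(P[1],P[0]),a(P[2],P[3]))
print("tool",np.degrees(np.arctan2(.977,.2132)))
E
```

```text
[ 291  166   60   61 2671] ((320.2493896484375, 196.39578247070312), 30.478988647460938)
cap [0.48599633 0.27558104 0.105     ] [0.48609775 0.27540586 0.105     ]
pointer -15.78361351820342
edge -20.643849157375804 0.05693827551002785
[310 166  28  30 728] ((323.5, 180.5), (29.0, 27.0), 90.0)
holder [ 0.56321044 -0.13643385  0.055     ] [np.float64(0.09713323935026492), np.float64(0.09652450599249493), np.float64(0.09711859719516996), np.float64(0.0967083577026459)] -1.040290477995716 -0.9317954382478275 88.75996489242726 88.76912271978664
tool 77.68994856988962
```

```bash
python3 - <<'E'
from h import *
c=load("w2");th=np.linspace(0,6.28,200)
for x,y in((.486,.271),(.486,.273),(.486,.275)):
    q=np.array([proj(c,[x+.031*np.cos(t),y+.031*np.sin(t),z]) for z in(.084,.105) for t in th]);print(x,y,q.min(0),q.max(0))
E
```

```text
0.486 0.271 [290.68007016 166.89709011] [351.7684719  229.11692866]
0.486 0.273 [290.19990876 165.05558347] [351.4027537  227.37049437]
0.486 0.275 [289.71794446 163.20743197] [351.0356622  225.61769628]
```

Emit:
step_arm --moves '[{"dx":0.006,"dy":-0.002,"dz":0.08,"yaw":0},{"dx":0.006,"dy":-0.002,"dz":0.15,"yaw":0},{"dx":0.006,"dy":-0.002,"dz":0.21,"yaw":0},{"dx":0.006,"dy":-0.002,"dz":0.235,"yaw":0},{"dx":0.006,"dy":-0.002,"dz":0.242,"yaw":0},{"dx":0.006,"dy":-0.002,"dz":0.242,"yaw":0}]'

```text
time: 2.2
eef_pos: [0.4855, 0.2739, 0.1825]
tool_rot: [2.445, 1.972, 0.002]
contact_force: [-0.5, 0.3, 0.8]
opening: 0.0942
finger_force: 0.0
```

Emit:
step_arm --moves '[{"dx":0,"dy":0,"dz":0,"yaw":0},{"dx":0,"dy":0,"dz":0,"yaw":0},{"dx":0,"dy":0,"dz":0,"yaw":0},{"dx":0,"dy":0,"dz":0,"yaw":0},{"dx":0,"dy":0,"dz":0,"yaw":0},{"dx":0,"dy":0,"dz":0,"yaw":0}]' --fingers 0 --newtons 45

```text
time: 2.95
eef_pos: [0.4853, 0.2735, 0.1817]
tool_rot: [-2.446, -1.971, 0.0]
contact_force: [-2.8, 0.8, 3.0]
opening: 0.0611
finger_force: 45.0
```

Emit:
step_arm --moves '[{"dx":0,"dy":0,"dz":-0.04,"yaw":0},{"dx":0,"dy":0,"dz":-0.1,"yaw":0},{"dx":0,"dy":0,"dz":-0.16,"yaw":0},{"dx":0,"dy":0,"dz":-0.2,"yaw":0},{"dx":0,"dy":0,"dz":-0.2,"yaw":0}]'

```text
time: 3.58
eef_pos: [0.4856, 0.2735, 0.2822]
tool_rot: [2.446, 1.971, 0.002]
contact_force: [-0.2, -0.7, -5.1]
opening: 0.0613
finger_force: 45.0
```

Emit:
step_arm --moves '[{"dx":-0.05,"dy":0.02,"dz":0,"yaw":-0.016},{"dx":-0.15,"dy":0.06,"dz":0,"yaw":-0.03},{"dx":-0.26,"dy":0.1,"dz":0,"yaw":-0.05},{"dx":-0.37,"dy":0.145,"dz":0,"yaw":-0.07},{"dx":-0.48,"dy":0.19,"dz":0,"yaw":-0.09},{"dx":-0.59,"dy":0.23,"dz":0,"yaw":-0.11},{"dx":-0.7,"dy":0.275,"dz":0,"yaw":-0.13},{"dx":-0.81,"dy":0.315,"dz":0,"yaw":-0.15},{"dx":-0.88,"dy":0.345,"dz":0,"yaw":-0.158},{"dx":-0.921,"dy":0.36,"dz":0,"yaw":-0.158}]'

```text
time: 4.82
eef_pos: [0.5632, -0.2163, 0.2797]
tool_rot: [-2.088, -2.344, 0.001]
contact_force: [0.2, 0.7, -5.1]
opening: 0.0612
finger_force: 45.0
```

Emit:
step_arm --moves '[{"dx":0,"dy":0,"dz":0,"yaw":0},{"dx":0,"dy":0,"dz":0,"yaw":0}]'

```text
time: 5.08
eef_pos: [0.5634, -0.2137, 0.2811]
tool_rot: [-2.087, -2.347, 0.0]
contact_force: [1.0, -0.1, -5.8]
opening: 0.0611
finger_force: 45.0
```

```bash
python3 - <<'E'
from h import *
c=wrist("w3");print(c["eef_pos"],c["tool_rot"]);M=R.from_rotvec(c["tool_rot"]).as_matrix();print(M,np.degrees(np.arctan2(M[1,0],M[0,0])))
print(proj(c,[.5632,-.135,.055]),proj(c,c["eef_pos"]+[0,0,-.077]))
cv2.imwrite("pics/w3b.png",cv2.resize(c["img"][0:290,130:515,::-1],(770,580),interpolation=cv2.INTER_CUBIC))
E
```

```text
[ 0.56341227 -0.21365299  0.28114639] [-2.08659860e+00 -2.34723799e+00  4.78632288e-05]
[[-1.17163195e-01  9.93112387e-01 -7.56014363e-04]
 [ 9.93112418e-01  1.17163679e-01  6.31283272e-04]
 [ 7.15512661e-04 -6.76844087e-04 -9.99999515e-01]] 96.72841233508831
[330.07021556 121.54348192] [320.34737591 256.81066585]
```

View pics/w3b.png

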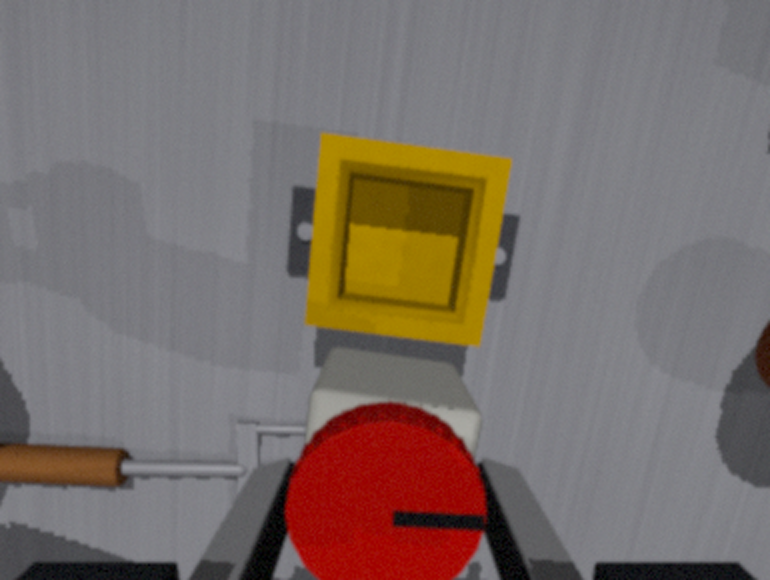

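The holder rim corners are at crop (321,133), (511,158), (481,346) and (305,325). The jar hangs level; its shoulder edge runs (314,390)→(478,411), its base edge (335,349)→(455,365) and the pointer (395,519)→(483,523).

```bash
python3 - <<'E'
from h import *
c=load("w3");f=lambda x,y,z:pt(c,130+x/2,y/2,z)
a=lambda p,q:np.degrees(np.arctan2(*(q-p)[[1,0]]))
P=[f(x,y,.055) for x,y in((321,133),(511,158),(481,346),(305,325))]
print("holder",np.mean(P,0),[np.linalg.norm(P[i]-P[i-1]).round(4) for i in range(4)],a(P[0],P[1]),a(P[3],P[2]),a(P[2],P[1])-90,a(P[3],P[0])-90)
z0=.281-.1815 # jar underside height
A,B=f(314,390,z0+.08),f(478,411,z0+.08);print("shoulder",A,B,np.linalg.norm(A-B),a(A,B))
A,B=f(335,349,z0),f(455,365,z0);print("base",A,B,np.linalg.norm(A-B),a(A,B),(A+B)/2)
print("ptr",a(f(395,519,z0+.105),f(483,523,z0+.105)))
i=c["img"].astype(int);m=((i[...,0]>110)&(i[...,1]<50)&(i[...,2]<50));m[300:]=0
v,u=np.nonzero(m[:,130:515]);u=u+130;print(u.min(),u.max(),v.min(),v.max())
th=np.linspace(0,6.28,200)
for y in(-.217,-.215,-.213,-.211):
    q=np.array([proj(c,[.5634+.031*np.cos(t),y+.031*np.sin(t),z0+z]) for z in(.084,.105) for t in th]);print(y,q.min(0),q.max(0))
E
```

```text
holder [ 0.56553622 -0.13557012  0.055     ] [np.float64(0.0957), np.float64(0.0952), np.float64(0.0956), np.float64(0.0962)] -0.16618065495124726 -0.09734047190588355 0.4056614613606371 -0.2018483901077417
shoulder [ 0.53746195 -0.18390675  0.1795    ] [ 0.59270434 -0.18470095  0.1795    ] 0.05524809567945088 -0.8236700420043931
base [ 0.53778931 -0.18550408  0.0995    ] [ 0.59459796 -0.18646592  0.0995    ] 0.05681679138184019 -0.9699992871921113 [ 0.56619363 -0.185985    0.0995    ]
ptr 3.8939675140877563
273 372 202 297
-0.217 [269.20943466 203.83504955] [370.18308558 305.3114268 ]
-0.215 [269.42596872 200.92424903] [370.71710689 302.65644615]
-0.213 [269.64386814 197.99626791] [371.25449638 299.98553747]
-0.211 [269.86314587 195.05095363] [371.795286   297.29855699]
```

Jar and holder agree in the same view: the offset is (+0.5, +80) mm and +0.8°. Moving over the holder and lowering to just above the well.

Emit:
step_arm --moves '[{"dx":0.05,"dy":0.007,"dz":0,"yaw":-0.007},{"dx":0.11,"dy":0.014,"dz":0,"yaw":-0.007},{"dx":0.15,"dy":0.019,"dz":0.01,"yaw":-0.007},{"dx":0.159,"dy":0.02,"dz":0.03,"yaw":-0.007},{"dx":0.159,"dy":0.02,"dz":0.06,"yaw":-0.007},{"dx":0.159,"dy":0.02,"dz":0.08,"yaw":-0.007},{"dx":0.159,"dy":0.02,"dz":0.08,"yaw":-0.007},{"dx":0.159,"dy":0.02,"dz":0.08,"yaw":-0.007}]'

```text
time: 6.12
eef_pos: [0.5642, -0.135, 0.2419]
tool_rot: [2.071, 2.362, 0.0]
contact_force: [-0.2, -0.3, -4.6]
opening: 0.0614
finger_force: 45.0
```

Emit:
step_arm --moves '[{"dx":0,"dy":0,"dz":0.01,"yaw":0},{"dx":0,"dy":0,"dz":0.02,"yaw":0},{"dx":0,"dy":0,"dz":0.03,"yaw":0},{"dx":0,"dy":0,"dz":0.03,"yaw":0}]'

```text
time: 6.62
eef_pos: [0.564, -0.1345, 0.2261]
tool_rot: [-2.07, -2.362, 0.001]
contact_force: [-0.2, -0.0, -4.9]
opening: 0.061
finger_force: 45.0
```

Underside is at 44 mm, already inside the well with no side force. Continuing down.

Emit:
step_arm --moves '[{"dx":0,"dy":0,"dz":0.012,"yaw":0},{"dx":0,"dy":0,"dz":0.024,"yaw":0},{"dx":0,"dy":0,"dz":0.036,"yaw":0},{"dx":0,"dy":0,"dz":0.048,"yaw":0},{"dx":0,"dy":0,"dz":0.058,"yaw":0},{"dx":0,"dy":0,"dz":0.065,"yaw":0},{"dx":0,"dy":0,"dz":0.065,"yaw":0},{"dx":0,"dy":0,"dz":0.065,"yaw":0},{"dx":0,"dy":0,"dz":0.065,"yaw":0}]'

```text
time: 7.75
eef_pos: [0.5641, -0.1346, 0.1942]
tool_rot: [2.071, 2.362, 0.0]
contact_force: [-0.9, 0.9, -4.2]
opening: 0.0613
finger_force: 45.0
```

Emit:
step_arm --moves '[{"dx":0,"dy":0,"dz":0.001,"yaw":0},{"dx":0,"dy":0,"dz":0.002,"yaw":0},{"dx":0,"dy":0,"dz":0.002,"yaw":0}]'

```text
time: 8.12
eef_pos: [0.5642, -0.1346, 0.1938]
tool_rot: [2.07, 2.362, 0.0]
contact_force: [-2.9, 0.4, 4.9]
opening: 0.0615
finger_force: 45.0
```

Emit:
step_arm --moves '[{"dx":0,"dy":0,"dz":0.001,"yaw":0},{"dx":0,"dy":0,"dz":0.002,"yaw":0},{"dx":0,"dy":0,"dz":0.002,"yaw":0}]'

```text
time: 8.5
eef_pos: [0.5643, -0.1347, 0.1936]
tool_rot: [2.07, 2.362, 0.001]
contact_force: [-6.8, 1.3, 13.3]
opening: 0.0613
finger_force: 45.0
```

Seated. I'll relieve the push by about 1 mm, then start the anticlockwise turn (negative yaw) with a slight rise.

Emit:
step_arm --moves '[{"dx":0,"dy":0,"dz":-0.002,"yaw":0},{"dx":0,"dy":0,"dz":-0.002,"yaw":0},{"dx":0,"dy":0,"dz":-0.002,"yaw":-0.04},{"dx":0,"dy":0,"dz":-0.002,"yaw":-0.08},{"dx":0,"dy":0,"dz":-0.003,"yaw":-0.12},{"dx":0,"dy":0,"dz":-0.003,"yaw":-0.16},{"dx":0,"dy":0,"dz":-0.003,"yaw":-0.2},{"dx":0,"dy":0,"dz":-0.003,"yaw":-0.2}]' --newtons 50

```text
time: 9.5
eef_pos: [0.5644, -0.1343, 0.1942]
tool_rot: [1.532, 2.742, 0.001]
contact_force: [-2.6, 3.4, 6.4]
opening: 0.0613
finger_force: 50.0
```

```bash
python3 - <<'E'
from workcell import r
s=r.observe();print(s["moment"],s["contact_force"],s["qpos"])
E
```

```text
[0.64113092 0.30494354 0.04668657] [-2.62662723  3.39625509  6.41989462] [-2.96985931e-01  4.73435723e-01  1.54640298e+00  7.97616600e-04
  1.12069768e+00 -8.49018887e-01]
```

Emit:
step_arm --moves '[{"dx":0,"dy":0,"dz":0,"yaw":-0.04},{"dx":0,"dy":0,"dz":-0.001,"yaw":-0.08},{"dx":0,"dy":0,"dz":-0.001,"yaw":-0.12},{"dx":0,"dy":0,"dz":-0.001,"yaw":-0.16},{"dx":0,"dy":0,"dz":-0.001,"yaw":-0.2},{"dx":0,"dy":0,"dz":-0.001,"yaw":-0.24},{"dx":0,"dy":0,"dz":-0.001,"yaw":-0.28},{"dx":0,"dy":0,"dz":-0.002,"yaw":-0.32},{"dx":0,"dy":0,"dz":-0.003,"yaw":-0.36},{"dx":0,"dy":0,"dz":-0.003,"yaw":-0.36}]'

```text
time: 10.75
eef_pos: [0.5642, -0.1348, 0.1964]
tool_rot: [0.415, 3.113, -0.001]
contact_force: [-7.5, 1.4, 14.6]
opening: 0.0611
finger_force: 50.0
```

Emit:
step_arm --moves '[{"dx":0,"dy":0,"dz":0,"yaw":-0.05},{"dx":0,"dy":0,"dz":0,"yaw":-0.1},{"dx":0,"dy":0,"dz":0,"yaw":-0.15},{"dx":0,"dy":0,"dz":0,"yaw":-0.19},{"dx":0,"dy":0,"dz":0,"yaw":-0.19}]'

```text
time: 11.38
eef_pos: [0.5642, -0.135, 0.1964]
tool_rot: [-0.208, 3.134, -0.002]
contact_force: [-7.9, -1.8, 14.7]
opening: 0.0611
finger_force: 50.0
```

```bash
python3 - <<'E'
from h import *
c=wrist("w4");M=R.from_rotvec(c["tool_rot"]).as_matrix();print(c["eef_pos"],np.degrees(np.arctan2(M[1,0],M[0,0])))
cv2.imwrite("pics/w4b.png",cv2.resize(c["img"][80:320,160:480,::-1],(800,600),interpolation=cv2.INTER_CUBIC))
E
```

```text
[ 0.5641569  -0.13503764  0.19640907] -172.40447441421628
```

View pics/w4b.png

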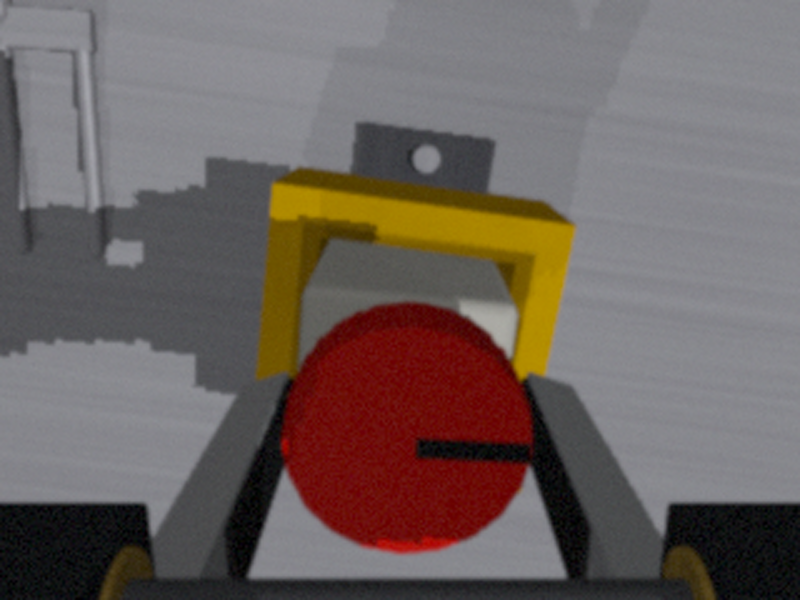

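The jar sits square in the holder, and the pointer (415,448)→(530,453) has turned 90° with the gripper. The seal is pushing up, so the threads have let go. Lifting straight up 38 mm.

Emit:
step_arm --moves '[{"dx":0,"dy":0,"dz":-0.006,"yaw":0},{"dx":0,"dy":0,"dz":-0.014,"yaw":0},{"dx":0,"dy":0,"dz":-0.024,"yaw":0},{"dx":0,"dy":0,"dz":-0.036,"yaw":0},{"dx":0,"dy":0,"dz":-0.05,"yaw":0},{"dx":0,"dy":0,"dz":-0.064,"yaw":0},{"dx":0,"dy":0,"dz":-0.076,"yaw":0},{"dx":0,"dy":0,"dz":-0.076,"yaw":0},{"dx":0,"dy":0,"dz":-0.076,"yaw":0},{"dx":0,"dy":0,"dz":-0.076,"yaw":0}]'

```text
time: 12.68
eef_pos: [0.564, -0.1346, 0.2329]
tool_rot: [0.206, -3.134, -0.0]
contact_force: [0.4, -0.6, -0.3]
opening: 0.061
finger_force: 50.0
```

Emit:
step_arm --moves '[{"dx":0,"dy":0,"dz":0,"yaw":0},{"dx":0,"dy":0,"dz":0,"yaw":0},{"dx":0,"dy":0,"dz":0,"yaw":0},{"dx":0,"dy":0,"dz":0,"yaw":0}]'

```text
time: 13.18
eef_pos: [0.5641, -0.1346, 0.2332]
tool_rot: [-0.206, 3.135, 0.0]
contact_force: [0.2, 0.3, -0.5]
opening: 0.0613
finger_force: 50.0
```

```bash
python3 - <<'E'
from h import *
from workcell import r
c=wrist("w5");s=r.capture("scene");pt0=load("scene");pt0["img"]=s["img"]
a=cv2.resize(c["img"][60:360,160:480,::-1],(400,375));u,v=proj(s,[.564,-.135,.1]).astype(int)
b=cv2.resize(s["img"][v-60:v+60,u-64:u+64,::-1],(400,375),interpolation=cv2.INTER_CUBIC)
cv2.imwrite("pics/w5b.png",np.hstack([a,b]))
E
```

```text
(no output)
```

View pics/w5b.png

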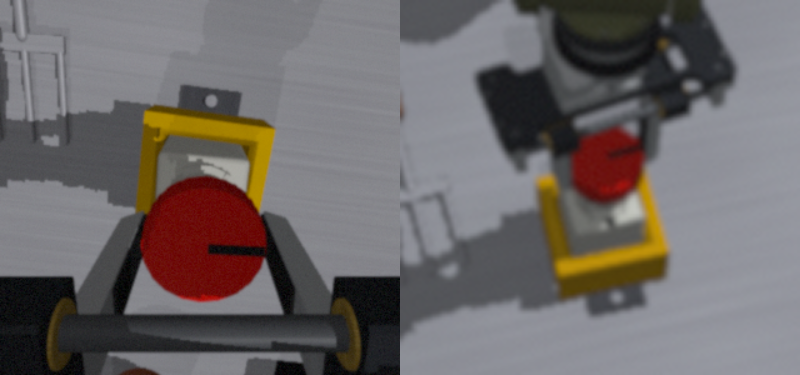

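The cap, wrist crop (204,240), is held level and clear above the jar. The jar is still down in the holder, the fork is where it was, and the measured force is about zero. Handing in.

```bash
python3 -c "
from workcell import r
print(r.finish_job())"
```

```text
the job is handed in; nothing more can be done
None
```

I handed the job in, with no verdict returned: the jar is seated in the holder, and the cap, turned about 90° anticlockwise, is held level about 2 cm above its mouth, with the pot, fork and scoop left alone.

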